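# Zero the pigment mill by feel, set it three clicks open and feed it

## Robot

A 6-joint arm with a two-finger parallel gripper is mounted at the origin on a cart in front of the work surface, level with it; the furniture and walls round the work are solid. World frame = base frame: x ahead of the robot, y to its left, z up, the work surface at z = 0. Lengths are in m, angles in rad, forces in N, time in s.
With the tool pointing down it reaches from about 0.375 to 0.975 m from the base axis. Payload 3.8 kg.
Tool frame: the origin (TCP) lies midway between the tips of the shut fingers; the grasp point (between the pads) lies 19 mm behind it; x points along the fingers, y is the direction in which the jaws open and shut, and the axes are right-handed (so a half turn about x gives the same grasp; the last joint's range is limited). The gripper opens to 88 mm and grips with 3 to 60 N. Pads are 18 mm wide; open, the fingers measure 123 mm over their backs; the gripper's body (75 mm by 187 mm) begins 45 mm behind the grasp point.
Start: joints at [1.115, 0.264, 1.604, -0, 1.274, -0.037], TCP at [0.274, 0.617, 0.239] pointing down, gripper open.
Joint ranges: [-2.63, 2.63], [-0.94, 2.18], [0.31, 2.57], [-1.31, 4.45], [0, 2.66], [-2.55, 2.55]. Speed limits (rad/s): [2.57, 2.57, 3.14, 3.14, 3.14, 3.14].

## Interface

Orientations are given as a rotation vector (axis times angle).
In Python, from cell import manip, inverse_kinematics, cams, order gives the robot as it stands. Calls block until the motion is done:
- manip.move_pose(position, orientation): joint-space move of the TCP to a pose.
- manip.move_linear(position, rate=0.15, rot=None): straight line of the TCP; rot=None keeps the orientation; rate is the mean speed in m/s.
- manip.set_joints(angles): joint-space move.
- manip.set_gripper(opening, force=None): finger opening in m; force is the grip in N (None keeps the last); returns when the fingers have stopped.
- manip.dwell(seconds).
- inverse_kinematics(position, orientation): joint angles nearest the present ones, or None.
- manip.state(): the state.
- cams.capture(name): name is "scene" or "top" or "wrist"; returns a dict with "image" (400x640x3 uint8, blue, green, red), "z_map" (400x640 float32, m along the optical axis (not along the pixel's ray), 0 where there is no reading), "intrinsics" (3x3 intrinsics, pixels), "position" and "orientation" of the camera in the world; the wrist camera has in their place "T_tool_cam" (4x4, takes a point from camera to tool coordinates, whose origin is the TCP and whose axes are the tool frame's). Camera axes: x right, y down, z forward; pixel columns grow to the right and rows downward; lengths in m; the calibration is good to about 2 mm. A picture is of the moment at which its call begins: read the wrist's pose just before it.
A pose or a line that the arm cannot do raises manip.IKError and nothing moves.
- order.close_job(): hands the job in, once; it reports no verdict.
The state is a dict: "clock": time; "joint_pos": joint angles; "joint_velocities": joint speeds; "tau": joint torques, N m; "tool_pos": TCP position; "tcp_rot": TCP orientation; "contact_force": force on the tool from outside, world axes, zero at the start; "moment": the same for the moment, N m; "gripper_width": finger opening in m.
Only numpy, scipy, OpenCV 4.12 (cv2) and the standard library are available. Lean on these libraries where they do the work, as an engineer would, in place of code of your own. Each camera call takes 0.05 s, during which the arm holds its last target.

## Task

The pigment mill has lost its setting: turn the clicking dial on its top clockwise until you feel the grinding stones meet, without forcing them together, then open it again by exactly three clicks and let go of the dial. Then put the largest of the three loose stone lumps lying to the right of the mill into its hopper, and leave the two smaller lumps and the foil tray under the spout where they are.

Things in the scene. Friction and masses are not known exactly. Their poses are not given: they have to be found in the camera images.
- mill: Bench pigment mill, fixed to the bench, base 128 x 148 mm, 204 mm high: grey motor housing, aluminium chamber, black dial on top, steel funnel hopper on its left (+y of its frame), discharge spout in front (-x). Origin: centre of the base's underside; z up. Only the dial and the hopper's rim stand higher than 157 mm.
- dial_grip (a point): Fixed point on the dial's vertical axis at the height to grip it, 182 mm above the bench. The dial is a round black fluted hand wheel 50 mm across, from 156 to 200 mm above the bench, without pointer or marks. Counter-clockwise seen from above opens the grinding stones, clockwise closes them. Opening has no stop in reach.
- click_wheel (a point): Fixed centre of the steel pin wheel, 68 mm across, 140 to 156 mm high, under the dial; a spring roller clicks between its pins: 18 clicks a turn, 20 degrees each. Leaving a rest takes about 0.15 N m; the resistance fades to nothing half-way to the next rest, then the dial is drawn on into it. At the start the dial stands 2 to 4 clicks open (rarely between two rests); how far cannot be seen.
- stone_gap (a point): Fixed point on the dial's axis, 100 mm up, where the grinding stones meet inside the chamber. They meet at a rest of the dial. From there on it stiffens without snapping: 0.15 N m at once, then 0.12 N m more per degree; let go, it springs back to the meeting point. More than about 0.8 N m, 6 degrees past the meeting point, forces the stones together.
- spindle_top (a point): Top of the brass spindle in the middle of the dial, which carries the upper grinding stone; it does not turn. It stands 204.00 mm above the mill's underside when the stones just meet and rises 0.25 mm a click: far less than the noise of this reading.
- hopper_mouth (a point): Centre of the hopper's round mouth, level with its rim, 164 mm above the bench and 115 mm from the dial's axis; its frame has the mill's axes. The steel funnel is 92 mm wide inside at the rim and narrows to 33 mm, 42 mm below the rim, with a closed floor 48 mm below the rim.
- lump_center (a point): Centre, half-way up, of the largest of three loose dark stone lumps, 33 x 29 x 26 mm (x, y, z of its frame), about 10 to 15 g, an irregular block lying on the bench; this point is 13 mm above the bench. The other two are 24 x 28 x 16 and 16 x 21 x 16 mm.
- stone_2: The middle-sized stone lump, 24 x 28 x 16 mm, to be left lying. Origin: centre of its underside.
- stone_4: The smallest stone lump, 16 x 21 x 16 mm, to be left lying. Origin: centre of its underside.
- catch_tray: Tray folded from foil, 133 x 159 x 48 mm, standing in front of the mill under its spout, to be left there. Origin: centre of its underside.
Things that resemble listed ones, but are neither listed nor needed, are in the scene too. Leave any green or orange look-alike of the part that bears lump_center alone.

How it is judged:
By the outcome, as a careful person would: the job done as asked, in the order asked, and still so for the second after the job is handed in, with the robot touching nothing.
It also fails if it takes over 64 s, if anything falls off the work surface, if the arm or the gripper's body presses on something with over 40 N, if the wrist force passes 120 N, or if a joint passes its speed limit or range.

## Working session

There is one attempt and no reset: what is moved stays moved. The work goes in short steps, each a Python script; the robot and the scene stay as the last script left them, time stands still between calls to the robot, and variables do not carry over. Pictures are saved under pics/ and viewed, and the job is handed in when it is done.

```bash
ls; mkdir -p pics
python3 - <<'E'
from cell import manip, cams
import cv2,numpy as np
s=manip.state();print({k:np.round(v,3) for k,v in s.items()})
for n in("scene","top","wrist"):
    c=cams.capture(n);cv2.imwrite(f"pics/{n}0.png",c["image"]);np.savez(f"{n}0.npz",**c)
    print(n,{k:np.round(v,3).tolist() for k,v in c.items() if k not in("image","z_map")})
E
```

```text
pics
{'clock': np.float64(0.0), 'joint_pos': array([ 1.115,  0.265,  1.605, -0.   ,  1.274, -0.037]), 'joint_velocities': array([-0.001,  0.002, -0.   , -0.001, -0.001, -0.001]), 'tau': array([ 0.0000e+00, -5.0209e+01, -3.5689e+01,  7.3000e-02,  2.9000e-02,
       -0.0000e+00]), 'tool_pos': array([0.274, 0.616, 0.237]), 'tcp_rot': array([ 0.327,  1.546, -0.33 ]), 'contact_force': array([-0.514, -0.476, -0.196]), 'moment': array([-0.035,  0.009,  0.046]), 'gripper_width': np.float64(0.088)}
scene {'intrinsics': [[505.017, 0.0, 314.479], [0.0, 505.017, 201.057], [0.0, 0.0, 1.0]], 'position': [-0.4, -0.681, 0.694], 'orientation': [-1.829, 1.041, -0.642]}
top {'intrinsics': [[414.667, 0.0, 330.569], [0.0, 414.667, 198.667], [0.0, 0.0, 1.0]], 'position': [0.407, -0.109, 1.091], 'orientation': [-2.142, 2.188, -0.148]}
wrist {'intrinsics': [[324.879, 0.0, 323.772], [0.0, 324.879, 206.414], [0.0, 0.0, 1.0]], 'T_tool_cam': [[0.001, -0.318, 0.948, -0.147], [1.0, 0.0, -0.001, 0.0], [0.0, 0.948, 0.318, -0.083], [0.0, 0.0, 0.0, 1.0]]}
```

View pics/scene0.png

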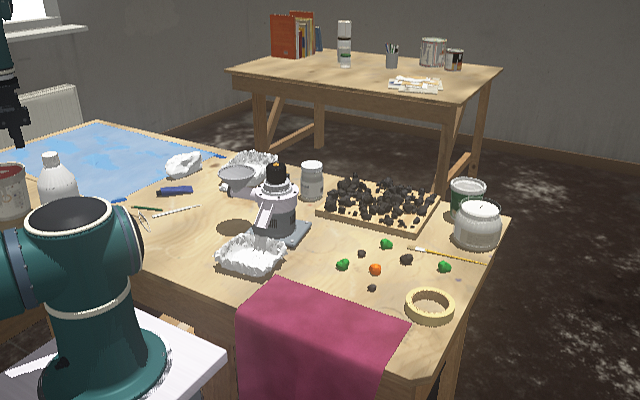

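View pics/top0.png

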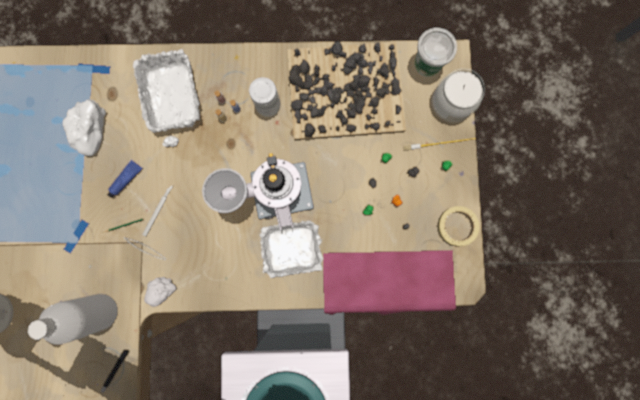

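View pics/wrist0.png

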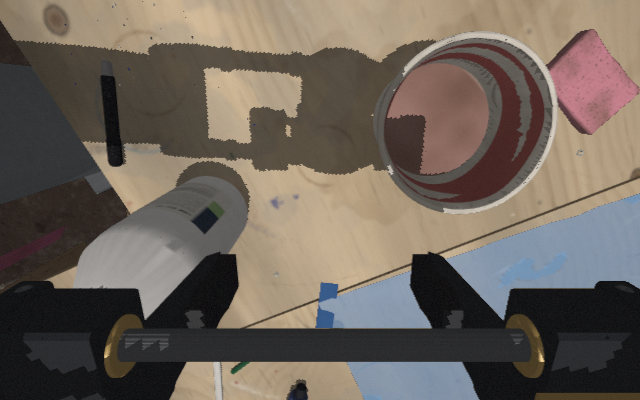

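The top view shows the dial at about (274,180), the hopper at (227,191) and the tray at (291,249). There are three dark loose lumps, at (413,171), (373,183) and (406,226), plus green and orange look-alikes. I'll enlarge this area and measure.

```bash
cat > h.py <<'E'
import numpy as np,cv2
from scipy.spatial.transform import Rotation as R
def world(c,u,v,z=None,pos=None,rot=None,height=None):
    K=c["intrinsics"]
    if "T_tool_cam" in c:
        T=np.eye(4);T[:3,:3]=R.from_rotvec(rot).as_matrix();T[:3,3]=pos;T=T@c["T_tool_cam"];Rm,p=T[:3,:3],T[:3,3]
    else: Rm=R.from_rotvec(c["orientation"]).as_matrix();p=c["position"]
    d=Rm@np.array([(u-K[0,2])/K[0,0],(v-K[1,2])/K[1,1],1.])
    if height is not None: return p+d*(height-p[2])/d[2]
    if z is None: z=c["z_map"][int(round(v)),int(round(u))]
    return p+d*z
E
python3 - <<'E'
from h import *
c=dict(np.load("top0.npz"))
im=c["image"]
a=cv2.resize(im[135:245,345:475],None,fx=6,fy=6,interpolation=cv2.INTER_CUBIC);cv2.imwrite("pics/t1.png",a[:600])
b=cv2.resize(im[145:285,195:330],None,fx=4.2,fy=4.2,interpolation=cv2.INTER_CUBIC);cv2.imwrite("pics/t2.png",b)
for uv in [(413,171),(373,183),(406,226),(397,201),(274,180),(227,191),(291,249)]: print(uv,world(c,*uv).round(3))
# world map of all points
K=c["intrinsics"];u,v=np.meshgrid(np.arange(640),np.arange(400));z=c["z_map"]
Rm=R.from_rotvec(c["orientation"]).as_matrix()
P=np.stack([(u-K[0,2])/K[0,0]*z,(v-K[1,2])/K[1,1]*z,z],-1)@Rm.T+c["position"]
m=(u>345)&(u<475)&(v>150)&(v<245)
hsv=cv2.cvtColor(im,cv2.COLOR_BGR2HSV)
d=((im.max(2)<75)&m).astype(np.uint8)
n,l,st,ce=cv2.connectedComponentsWithStats(d)
for i in range(1,n):
    if st[i,4]>6: print(ce[i].round(1),st[i],world(c,*ce[i],height=.013).round(4),P[l==i][:,2].max().round(3))
# dial top/ hopper rim
dm=(P[...,2]>.185)&(P[...,2]<.22)&(u>230)&(u<320)
print("dial",P[dm].mean(0),P[dm].min(0),P[dm].max(0),dm.sum())
hm=(abs(P[...,2]-.164)<.006)&(u>195)&(u<252)&(v>150)&(v<230)
q=P[hm];A=np.c_[2*q[:,:2],np.ones(len(q))];s=np.linalg.lstsq(A,(q[:,:2]**2).sum(1),rcond=None)[0];print("hop",s[:2],np.sqrt(s[2]+s[:2]@s[:2]),len(q))
# free table heights
print("zs",np.median(P[150:230,345:370,2]))
E
```

```text
(413, 171) [ 0.606 -0.344  0.024]
(373, 183) [ 0.578 -0.239  0.018]
(406, 226) [ 0.463 -0.321  0.014]
(397, 201) [ 0.528 -0.299  0.024]
(274, 180) [ 0.56  -0.001  0.199]
(227, 191) [0.549 0.118 0.123]
(291, 249) [ 0.41  -0.021  0.002]
[412.4 172.2] [408 168  10   9  40] [ 0.605  -0.3445  0.013 ] 0.028
dial [0.56356213 0.0011181  0.19948372] [ 0.54043396 -0.02255244  0.18510353] [0.58931313 0.02569745 0.20812792] 408
hop [0.5452867  0.11489789] 0.04701618562993571 358
zs 0.0006325312606182409
```

View pics/t1.png

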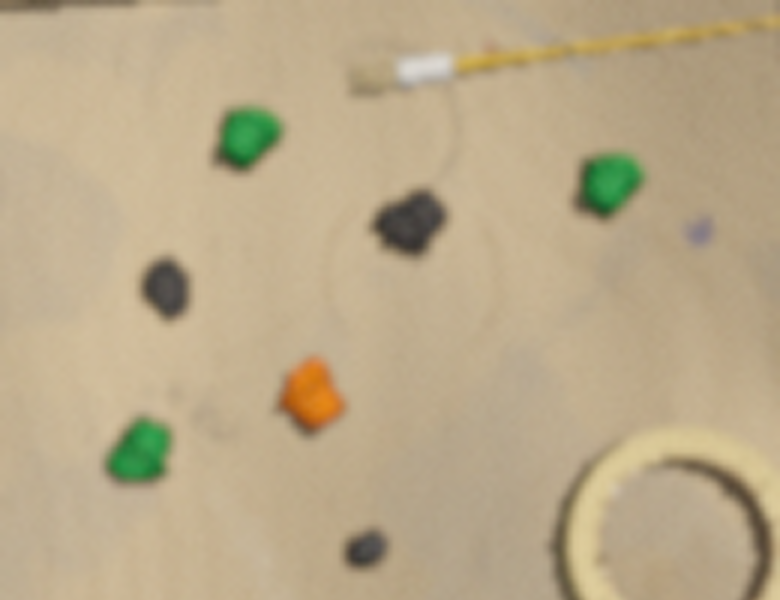

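View pics/t2.png

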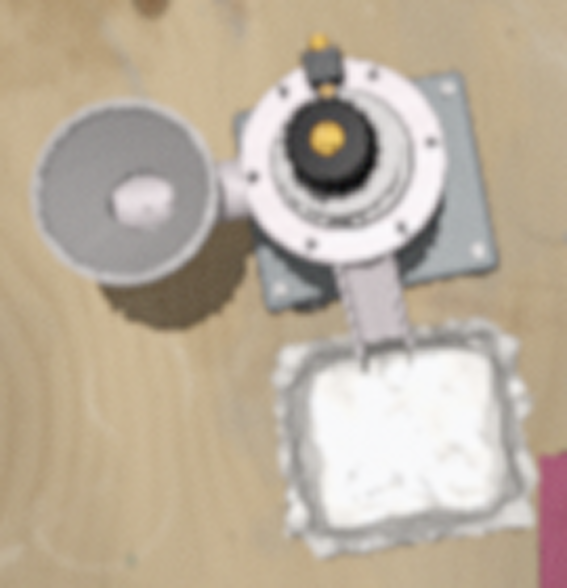

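The largest dark lump is at (413,172). It is 28 mm high against 26 expected, with the widest outline. The dark lumps at (373,183) and (406,226) are lower, about 16 mm, and smaller. The green and orange ones are look-alikes. The dial axis is near (0.563,0.001) and the hopper near (0.545,0.115). They lie 115 mm apart, as specified. Next I'll plan the wrist angles for turning.

```bash
cat >> h.py <<'E'
def down(yaw):
    "tool x down, tool y (jaw) at world angle yaw"
    x=np.array([0,0,-1.]);y=np.array([np.cos(yaw),np.sin(yaw),0]);z=np.cross(x,y)
    return R.from_matrix(np.c_[x,y,z]).as_rotvec()
def yaw_of(rv):
    y=R.from_rotvec(rv).as_matrix()[:,1];return np.degrees(np.arctan2(y[1],y[0]))
E
python3 - <<'E'
from h import *
from cell import manip,inverse_kinematics as ik
c=dict(np.load("top0.npz"))
K=c["intrinsics"];u,v=np.meshgrid(np.arange(640),np.arange(400));z=c["z_map"]
Rm=R.from_rotvec(c["orientation"]).as_matrix()
P=np.stack([(u-K[0,2])/K[0,0]*z,(v-K[1,2])/K[1,1]*z,z],-1)@Rm.T+c["position"]
dm=(P[...,2]>.192)&(P[...,2]<.206)&(u>230)&(u<320)&(v<210)
q=P[dm][:,:2].astype(np.float32);print(cv2.minEnclosingCircle(q),q.mean(0),len(q))
print("cur yaw",yaw_of(manip.state()["tcp_rot"]))
for d in range(-180,181,30):
    j=ik([.563,.001,.163],down(np.radians(d)));print(d,None if j is None else np.round(j,3))
E
```

```text
((0.5651848912239075, 0.0028084763325750828), 0.02541663497686386) [0.56420124 0.00147904] 386
cur yaw 66.00290516671143
-180 None
-150 None
-120 [-0.042  0.114  1.926  0.     1.102  2.052]
-90 [-0.042  0.114  1.926 -0.     1.102  1.528]
-60 [-0.042  0.114  1.926 -0.     1.102  1.005]
-30 [-0.042  0.114  1.926  0.     1.102  0.481]
0 [-0.042  0.114  1.926 -0.     1.102 -0.042]
30 [-0.042  0.114  1.926  0.     1.102 -0.566]
60 [-0.042  0.114  1.926 -0.     1.102 -1.09 ]
90 [-0.042  0.114  1.926 -0.     1.102 -1.613]
120 [-0.042  0.114  1.926 -0.     1.102 -2.137]
150 None
180 None
```

Run:
```python
from h import *
from cell import manip,cams
c=dict(np.load("top0.npz"))
for uv in [(38,330),(70,315),(105,308),(85,128),(159,291)]: print(uv,world(c,*uv).round(3))
manip.move_pose([.563,.0015,.30],down(np.radians(40)))
s=manip.state();c=cams.capture("wrist");np.savez("w1.npz",pos=s["tool_pos"],rot=s["tcp_rot"],**c);cv2.imwrite("pics/w1.png",c["image"])
print(s["clock"],s["tool_pos"],yaw_of(s["tcp_rot"]),s["moment"],s["contact_force"])
```

```text
(38, 330) [0.262 0.461 0.239]
(70, 315) [0.281 0.434 0.182]
(105, 308) [0.279 0.422 0.063]
(85, 128) [0.728 0.496 0.056]
(159, 291) [0.313 0.309 0.027]
2.575 [0.56304544 0.00232834 0.29987381] 40.066846536670255 [-0.03123195  0.04277638 -0.03790959] [-0.44257513 -0.3745517   0.57488683]
```

View pics/w1.png

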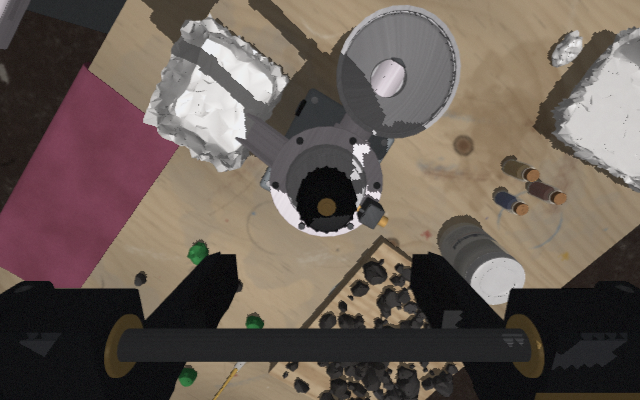

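The wrist view shows the brass spindle at (326,207) and the hopper rim spanning about (337–461, 6–136). I'll convert both.

Run:
```python
from h import *
c=dict(np.load("w1.npz"))
im=c["image"]
b=cv2.resize(im[120:260,250:400],None,fx=4.2,fy=4.2,interpolation=cv2.INTER_CUBIC);cv2.imwrite("pics/w1c.png",b)
print(world(c,326,207,pos=c["pos"],rot=c["rot"],height=.2045),world(c,326,207,pos=c["pos"],rot=c["rot"]))
K=c["intrinsics"];u,v=np.meshgrid(np.arange(640),np.arange(400))
P=np.array([[world(c,x,y,pos=c["pos"],rot=c["rot"]) for x in range(320,480)] for y in range(0,150)]).reshape(-1,3)
q=P[abs(P[:,2]-.163)<.004][:,:2];A=np.c_[2*q,np.ones(len(q))];s=np.linalg.lstsq(A,(q**2).sum(1),rcond=None)[0];print("hop",s[:2],np.sqrt(s[2]+s[:2]@s[:2]),len(q))
P=np.array([[world(c,x,y,pos=c["pos"],rot=c["rot"]) for x in range(280,370)] for y in range(140,250)]).reshape(-1,3)
q=P[(P[:,2]>.19)&(P[:,2]<.206)][:,:2].astype(np.float32);print(cv2.minEnclosingCircle(q),q.mean(0))
```

```text
[0.56371488 0.00454722 0.2045    ] [0.56339358 0.00491491 0.20594509]
hop [0.54413427 0.11706488] 0.04683369638450955 3243
((0.5640546679496765, 0.004237726796418428), 0.025487037375569344) [0.5623135  0.00613215]
```

View pics/w1c.png

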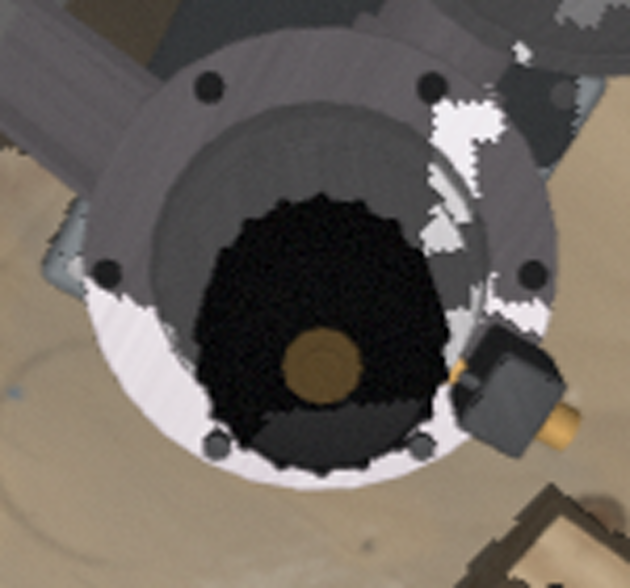

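Run:
```python
from h import *
from cell import manip,cams
def p(t):
    s=manip.state();print(t,round(float(s["clock"]),2),s["tool_pos"].round(4),round(yaw_of(s["tcp_rot"]),2),s["contact_force"].round(2),s["moment"].round(3),round(float(s["gripper_width"]),4))
manip.set_gripper(.075,5);p("a")
manip.move_linear([.564,.0035,.163],rate=.12);p("down")
for i in range(3): manip.dwell(.05);p("n")
manip.set_gripper(.03,5);p("grip5")
manip.dwell(.1);p("g")
```

```text
a 3.02 [0.563  0.0017 0.3   ] 40.02 [-0.64 -0.01  0.36] [-0.052  0.043  0.011] 0.075
down 4.31 [0.5648 0.0035 0.164 ] 40.0 [0.66 0.07 1.25] [0.052 0.068 0.004] 0.0744
n 4.36 [0.5648 0.0035 0.1641] 40.0 [ 0.11  0.38 -0.3 ] [-0.066  0.015  0.031] 0.0749
n 4.41 [0.5648 0.0035 0.1642] 40.0 [ 0.02 -0.31  0.53] [-0.012  0.031 -0.023] 0.0748
n 4.46 [0.5647 0.0035 0.164 ] 40.0 [ 0.5   0.6  -0.37] [-0.045  0.012  0.042] 0.0751
grip5 4.95 [0.5643 0.0038 0.1632] 40.0 [ 0.97  1.85 -0.67] [ 0.073 -0.113  0.003] 0.0498
g 5.05 [0.5643 0.0038 0.1631] 40.0 [ 1.83  2.42 -0.09] [ 0.257 -0.249 -0.049] 0.0498
```

```bash
cat > turn.py <<'E'
from h import *
from cell import manip
def read(n=3):
    M=[];F=[]
    for i in range(n):
        s=manip.state();M.append(s["moment"][2]);F.append(s["contact_force"]);manip.dwell(.02)
    s=manip.state();return float(s["clock"]),yaw_of(s["tcp_rot"]),np.mean(M),np.mean(F,0),s
def turn(j,dstep,n,lim):
    for i in range(n):
        j=j.copy();j[5]-=np.radians(dstep);manip.set_joints(j)
        t,y,m,F,s=read();print(f"{t:.2f} yaw {y:.2f} cmd6 {np.degrees(j[5]):.2f} act6 {np.degrees(s['joint_pos'][5]):.2f} mz {m:+.3f} F",F.round(1),flush=True)
        if abs(m)>lim: print("LIMIT");break
    return j
E
python3 - <<'E'
from turn import *
manip.set_gripper(.03,25)
t,y,m,F,s=read();print(t,y,m,F,s["joint_pos"],s["gripper_width"],s["tool_pos"])
j=s["joint_pos"].copy();np.save("j.npy",j)
j=turn(j,-2,8,.27);np.save("j.npy",j)
E
```

```text
5.3167 40.00075782430777 -0.005936218256767568 [2.41756114 2.59827791 0.17980682] [-3.77181306e-02  1.15530120e-01  1.92391341e+00  5.02170036e-04
  1.10146390e+00 -7.36089980e-01] 0.0494952799751156 [0.56431687 0.00377515 0.16312289]
5.62 yaw 38.05 cmd6 -40.17 act6 -40.22 mz +0.092 F [ 2.   2.3 -0.7]
5.92 yaw 36.06 cmd6 -38.17 act6 -38.23 mz +0.089 F [ 2.   1.3 -0.7]
6.22 yaw 34.06 cmd6 -36.17 act6 -36.24 mz +0.078 F [ 2.   2.1 -0.3]
6.52 yaw 32.06 cmd6 -34.17 act6 -34.24 mz +0.038 F [ 1.5  1.7 -0.2]
6.82 yaw 30.06 cmd6 -32.17 act6 -32.24 mz +0.002 F [ 1.   2.  -0.1]
7.12 yaw 28.06 cmd6 -30.17 act6 -30.24 mz -0.025 F [1.  1.2 0.3]
7.42 yaw 26.06 cmd6 -28.17 act6 -28.24 mz -0.019 F [ 1.8  0.9 -0.3]
7.72 yaw 24.06 cmd6 -26.17 act6 -26.24 mz -0.087 F [ 1.5  1.2 -0.2]
```

Run:
```python
from turn import *
j=turn(np.load("j.npy"),-2,18,.25);np.save("j.npy",j)
```

```text
8.02 yaw 22.06 cmd6 -24.17 act6 -24.24 mz -0.075 F [ 1.4  0.8 -0. ]
8.32 yaw 20.07 cmd6 -22.17 act6 -22.24 mz -0.002 F [ 1.3  0.9 -0.3]
8.62 yaw 18.08 cmd6 -20.17 act6 -20.25 mz +0.152 F [ 1.1  0.4 -0.5]
8.92 yaw 16.07 cmd6 -18.17 act6 -18.24 mz +0.081 F [0.8 1.2 0.2]
9.22 yaw 14.06 cmd6 -16.17 act6 -16.24 mz +0.077 F [1.1 0.4 0.4]
9.52 yaw 12.06 cmd6 -14.17 act6 -14.24 mz +0.026 F [ 0.5  0.3 -0.1]
9.82 yaw 10.06 cmd6 -12.17 act6 -12.24 mz +0.007 F [0.3 0.3 0.4]
10.12 yaw 8.06 cmd6 -10.17 act6 -10.24 mz -0.021 F [-0.3 -0.4  0.8]
10.42 yaw 6.06 cmd6 -8.17 act6 -8.24 mz -0.064 F [-0.4 -0.   0.8]
10.72 yaw 4.06 cmd6 -6.17 act6 -6.24 mz -0.064 F [-0.2 -0.8  1.1]
11.02 yaw 2.06 cmd6 -4.17 act6 -4.24 mz -0.108 F [-0.5 -0.7  1.2]
11.32 yaw 0.07 cmd6 -2.17 act6 -2.24 mz +0.002 F [-1.5 -0.9  1.4]
11.62 yaw -1.90 cmd6 -0.17 act6 -0.26 mz +0.311 F [-1.6 -0.4  0.7]
LIMIT
```

Run:
```python
from turn import *
t,y,m,F,s=read(5);print(t,y,m)
j=turn(np.load("j.npy"),-1,1,.6);np.save("j.npy",j)
t,y,m,F,s=read(5);print(t,y,m)
```

```text
11.7 -1.9315494584940547 0.31411272115156513
12.00 yaw -2.97 cmd6 0.83 act6 0.80 mz +0.432 F [-2.2 -0.2  1.4]
12.0833 -2.9755010971757887 0.4027149491970099
```

The stones met at yaw about 0°: torque rises to 0.43 N m at 3° past instead of fading. Earlier rests were at 40° and 20°, so there was no slip. Next I'll open by 60°.

Run:
```python
from turn import *
j=turn(np.load("j.npy"),3,1,.6)
j=turn(j,4,14,.6)
j=turn(j,2,2,.6)
np.save("j.npy",j)
```

```text
12.38 yaw -0.10 cmd6 -2.17 act6 -2.08 mz +0.003 F [-1.9 -0.3  1.3]
12.68 yaw 3.86 cmd6 -6.17 act6 -6.04 mz -0.070 F [-2.  -1.   1.1]
12.98 yaw 7.85 cmd6 -10.17 act6 -10.03 mz -0.047 F [-2.2 -0.8  1.4]
13.28 yaw 11.86 cmd6 -14.17 act6 -14.03 mz +0.010 F [-2.1 -0.2  1.1]
13.58 yaw 15.86 cmd6 -18.17 act6 -18.03 mz +0.069 F [-1.7 -0.5  1.2]
13.88 yaw 19.84 cmd6 -22.17 act6 -22.02 mz -0.006 F [-2.2 -0.6  0.8]
14.18 yaw 23.84 cmd6 -26.17 act6 -26.02 mz -0.107 F [-1.4 -0.8  0.7]
14.48 yaw 27.85 cmd6 -30.17 act6 -30.02 mz -0.017 F [-2.2 -1.   1.1]
14.78 yaw 31.85 cmd6 -34.17 act6 -34.03 mz +0.010 F [-1.3 -0.2  0.5]
15.08 yaw 35.86 cmd6 -38.17 act6 -38.03 mz +0.078 F [-1.3 -0.3  0.4]
15.38 yaw 39.85 cmd6 -42.17 act6 -42.02 mz -0.016 F [-1.2 -0.7  0.8]
15.68 yaw 43.84 cmd6 -46.17 act6 -46.02 mz -0.080 F [-0.7 -0.4  0.3]
15.98 yaw 47.85 cmd6 -50.17 act6 -50.02 mz -0.055 F [-0.7 -0.6 -0.1]
16.28 yaw 51.85 cmd6 -54.17 act6 -54.03 mz +0.011 F [-0.3 -0.1 -0.5]
16.58 yaw 55.85 cmd6 -58.17 act6 -58.03 mz +0.074 F [-0.3  0.4 -0.6]
16.88 yaw 57.91 cmd6 -60.17 act6 -60.08 mz +0.084 F [-0.3  0.2 -0.7]
17.18 yaw 59.92 cmd6 -62.17 act6 -62.10 mz +0.011 F [ 0.3  0.6 -0.9]
```

Three clicks are counted (rests at 20°, 40° and 60°, torque about 0 at the last). I'll release and go to look at the lump.

Run:
```python
from h import *
from cell import manip,cams
s=manip.state()
manip.set_gripper(.07)
s=manip.state();print(s["clock"],s["tool_pos"],s["gripper_width"],s["moment"][2],yaw_of(s["tcp_rot"]))
manip.move_linear([s["tool_pos"][0],s["tool_pos"][1],.27],rate=.12)
manip.move_pose([.605,-.3445,.2],down(np.radians(-35)))
manip.set_gripper(.06)
s=manip.state();c=cams.capture("wrist");np.savez("w2.npz",pos=s["tool_pos"],rot=s["tcp_rot"],**c);cv2.imwrite("pics/w2.png",c["image"])
print(s["clock"],s["tool_pos"],yaw_of(s["tcp_rot"]))
```

```text
17.675 [0.56435414 0.0037489  0.16318056] 0.07012153594434911 0.0019314628608246385 59.99432758038199
20.4167 [ 0.6053479  -0.34381244  0.20040201] -34.93235651240789
```

View pics/w2.png

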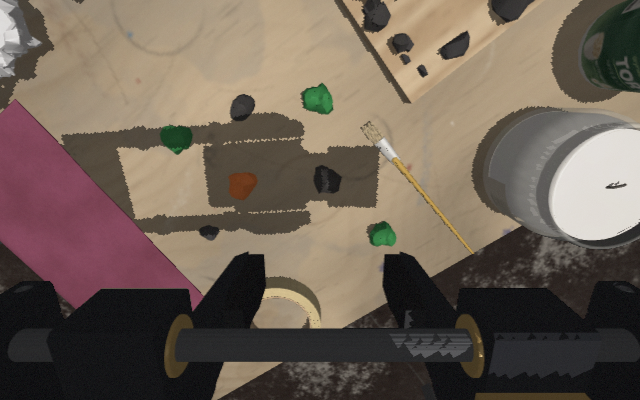

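The wrist view shows dark lumps at (327,180), (242,106) and (208,231). I'll take an enlarged crop and measure sizes.

Run:
```python
from h import *
c=dict(np.load("w2.npz"));im=c["image"];kw=dict(pos=c["pos"],rot=c["rot"])
g=cv2.convertScaleAbs(im[85:245,190:400],alpha=1.8)
cv2.imwrite("pics/w2c.png",cv2.resize(g,None,fx=3.6,fy=3.6,interpolation=cv2.INTER_CUBIC))
for n,(u0,v0) in dict(A=(327,180),B=(242,106),C=(208,231)).items():
    Q=np.array([world(c,u,v,**kw) for u in range(u0-24,u0+25) for v in range(v0-24,v0+25)])
    px=np.array([im[v,u] for u in range(u0-24,u0+25) for v in range(v0-24,v0+25)]).astype(int)
    k=(Q[:,2]>.005)&(px.max(1)-px.min(1)<25);q=Q[k]
    r=cv2.minAreaRect((q[:,:2]*1000).astype(np.float32));print(n,k.sum(),"z",np.percentile(q[:,2],98).round(4),"rect",r,np.median(Q[~k][:,2]).round(4))
    for d in range(-90,90,15):
        e=q[:,:2]@[np.cos(np.radians(d)),np.sin(np.radians(d))];
        if n=="A":print(d,round(np.ptp(e)*1000,1),end="; ")
```

```text
A 608 z 0.0275 rect ((621.5297241210938, -313.5514221191406), (94.7380599975586, 29.599435806274414), 67.93206024169922) 0.0015
-90 85.2; -75 71.7; -60 53.3; -45 32.2; -30 29.8; -15 39.9; 0 60.5; 15 78.0; 30 90.2; 45 96.4; 60 95.9; 75 92.9; B 499 z 0.0177 rect ((612.7890014648438, -248.16943359375), (23.401586532592773, 94.12216186523438), 70.0675048828125) 0.0014
C 216 z 0.0179 rect ((556.0393676757812, -302.197998046875), (200.4860076904297, 18.871091842651367), 10.168692588806152) 0.0016
```

View pics/w2c.png

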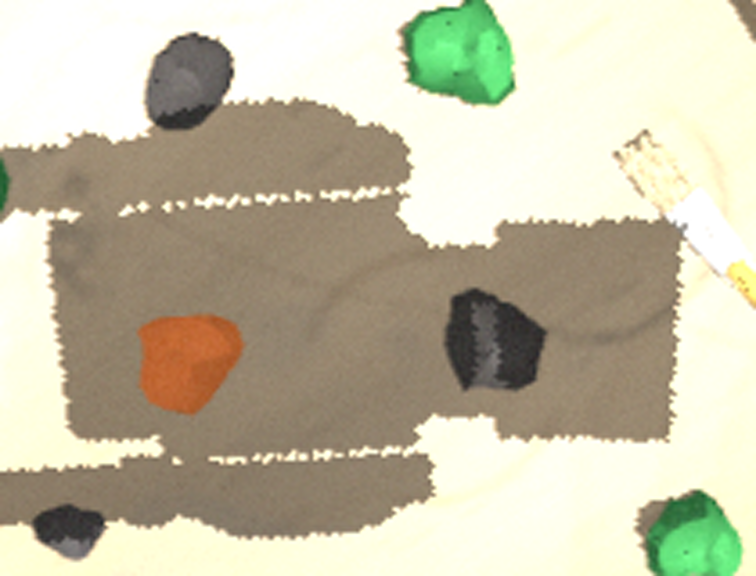

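A at (327,180) is the largest, 27.5 mm high and about 28 px wide. B and C are about 17 mm high, so A is confirmed. Its flattest opposite faces are at the top and bottom of the crop, so I'll grip with the jaws along image y.

Run:
```python
from h import *
from cell import manip,inverse_kinematics as ik
c=dict(np.load("w2.npz"));im=c["image"];kw=dict(pos=c["pos"],rot=c["rot"])
Q=np.array([world(c,u,v,**kw) for u in range(312,344) for v in range(163,196)])
px=np.array([im[v,u] for u in range(312,344) for v in range(163,196)]).astype(int)
k=(Q[:,2]>.006)&(Q[:,2]<.04)&(px.max(1)<75)
q=Q[k];e=q[:,:2]
a=np.radians(55);d=np.array([np.cos(a),np.sin(a)]);n=np.array([-d[1],d[0]])
A,B=e@d,e@n;print(k.sum(),np.ptp(A),np.ptp(B),np.percentile(q[:,2],97))
cen=d*(A.min()+A.max())/2+n*(B.min()+B.max())/2
print("cen",cen,"pix@.013",world(c,327.5,179.5,height=.016,**kw), "mean",e.mean(0))
top=np.array([.605,-.3445])
for y in (55,-125): print(y,ik([*cen,.1],down(np.radians(y))),ik([.545,.116,.2],down(np.radians(y))))
np.save("cen.npy",cen)
```

```text
600 0.029116273866591366 0.02963915466413103 0.027138390126493536
cen [ 0.60888793 -0.34471936] pix@.013 [ 0.6093517  -0.34478347  0.016     ] mean [ 0.60839157 -0.34324571]
55 [-0.55074902  0.41625524  1.66896082  0.          1.05637659 -1.51068011] [ 1.65012591e-01  7.01746272e-02  1.90155804e+00 -4.44089210e-16
  1.16985998e+00 -7.94918498e-01]
-125 [-5.50749025e-01  4.16255240e-01  1.66896082e+00 -4.44089210e-16
  1.05637659e+00  1.63091254e+00] [ 1.65012591e-01  7.01746272e-02  1.90155804e+00 -4.44089210e-16
  1.16985998e+00  2.34667416e+00]
```

Run:
```python
from h import *
from cell import manip,cams
cx,cy=.608,-.345
manip.move_pose([cx,cy,.09],down(np.radians(55)))
manip.move_linear([cx,cy,.005],rate=.08)
s=manip.state();print(s["clock"],s["tool_pos"],s["contact_force"])
manip.set_gripper(.01,15)
s=manip.state();print(s["clock"],s["gripper_width"],s["contact_force"])
manip.move_linear([cx,cy,.16],rate=.12)
s=manip.state();print(s["clock"],s["gripper_width"],s["contact_force"])
c=cams.capture("wrist");cv2.imwrite("pics/w3.png",c["image"])
c=cams.capture("scene");cv2.imwrite("pics/s3.png",cv2.resize(c["image"][130:330,180:480],None,fx=2.6,fy=2.6))
```

```text
23.0833 [ 0.60863194 -0.34536876  0.00583755] [ 0.38701632  0.36730727 -0.2514258 ]
23.6667 0.028471243500193876 [-0.14935223  0.26032944  0.99840704]
25.1083 0.028138541810056334 [-0.28275545  0.02387507  0.20887939]
```

View pics/w3.png

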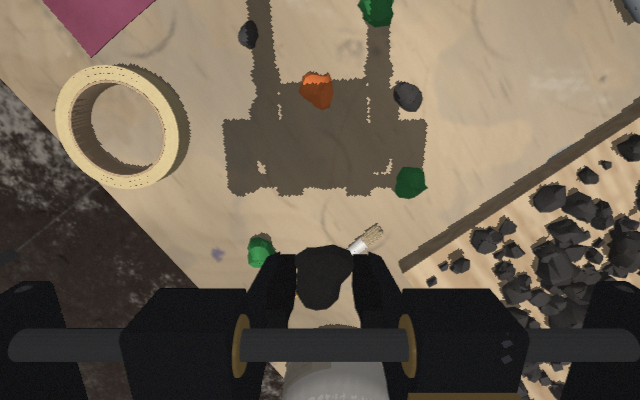

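View pics/s3.png

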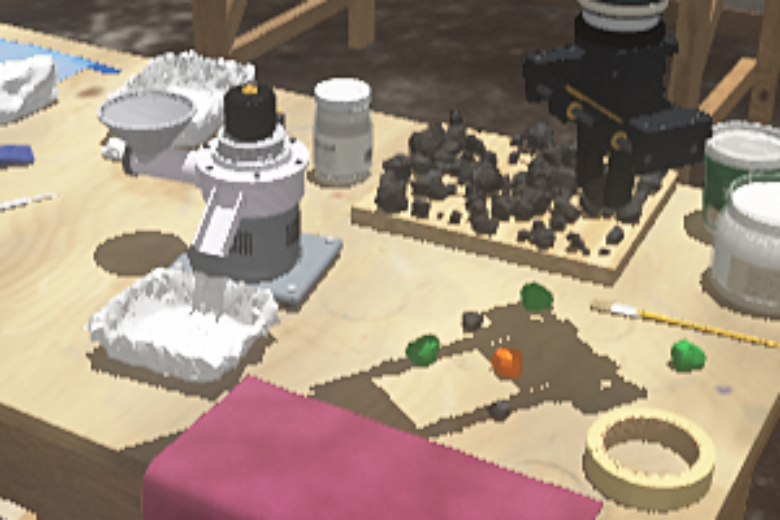

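The lump is held between the fingers at (322,275), jaw width 28 mm. The two small lumps and the look-alikes haven't moved. Now to the hopper.

Run:
```python
from h import *
from cell import manip,cams
hx,hy=.5445,.116; rv=down(np.radians(8))
manip.move_linear([.608,-.345,.26],rate=.15)
manip.move_pose([hx,hy,.26],rv)
s=manip.state();print(s["clock"],s["gripper_width"],s["tool_pos"])
manip.move_linear([hx,hy,.161],rate=.1)
s=manip.state();print(s["clock"],s["gripper_width"],s["tool_pos"],s["contact_force"])
c=cams.capture("scene");cv2.imwrite("pics/s4.png",cv2.resize(c["image"][120:280,180:400],None,fx=3.6,fy=3.6))
```

```text
27.725 0.028312728812899 [0.54469414 0.11546009 0.25974803]
28.8667 0.028205799584186328 [0.54517156 0.11613726 0.16184998] [-0.27779374  0.43849052 -0.62991478]
```

View pics/s4.png

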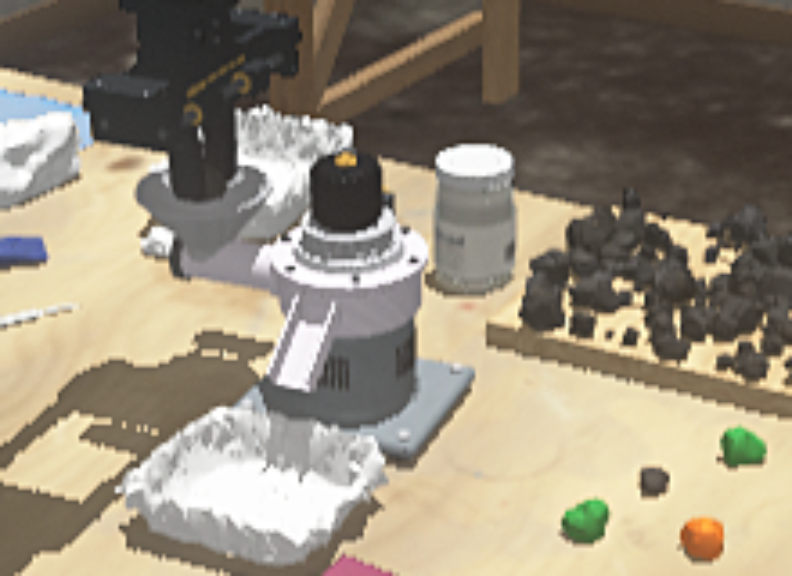

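The fingers are centred in the hopper mouth at about (205,190), clear of the dial. I'll release here.

Run:
```python
from h import *
from cell import manip,cams
manip.set_gripper(.042)
manip.dwell(.3)
s=manip.state();print(s["clock"],s["gripper_width"],s["contact_force"])
manip.move_linear([.5445,.116,.28],rate=.12)
manip.move_linear([.45,.116,.32],rate=.2)
manip.dwell(.3)
s=manip.state();print(s["clock"],s["tool_pos"],s["contact_force"])
c=cams.capture("wrist");cv2.imwrite("pics/w5.png",c["image"])
c=cams.capture("scene");cv2.imwrite("pics/s5.png",cv2.resize(c["image"][120:320,180:480],None,fx=2.6,fy=2.6))
c=cams.capture("top");cv2.imwrite("pics/t5.png",c["image"])
```

```text
29.6167 0.04201032791229269 [-0.68123502 -0.23228437 -0.34249748]
31.725 [0.45034804 0.11591566 0.31921188] [0.34315661 0.04407552 1.02014117]
```

View pics/w5.png

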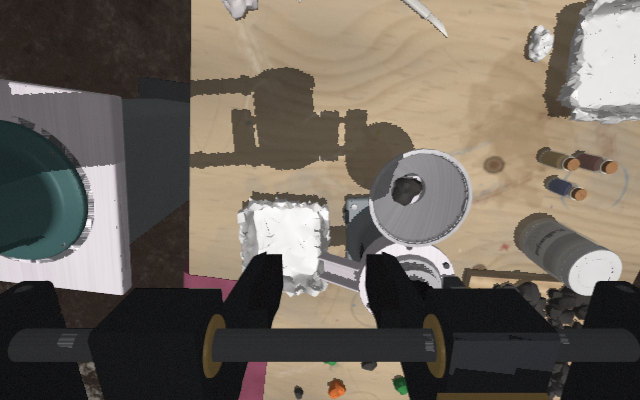

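View pics/s5.png

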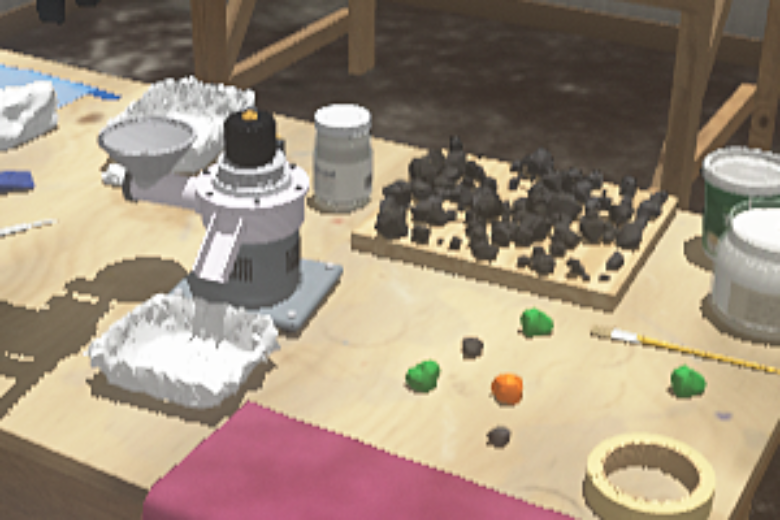

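The lump lies at the bottom of the hopper, at (408,190) in the wrist view. The two small lumps, the tray and the look-alikes are where they were. Handing in.

```bash
python3 -c "
from cell import order,manip
print(order.close_job());print(manip.state()['clock'])"
```

```text
the job is handed in; nothing more can be done
None
the job is handed in; nothing more can be done
```

The mill is reset, the largest lump is in the hopper, and the job was handed in at about 32 s of the 64 s allowed.

- **Dial:** I turned it clockwise from a rest at 40° of gripper angle, past the rest at 20°, to the rest at 0°, where the stones met. There the torque kept rising instead of fading, to a peak of about 0.43 N m at 3° past the meeting point, well below the 0.8 N m limit. I then opened it 60°, feeling rests at 20°, 40° and 60°, which makes three clicks. I let go with about zero torque, and the grip showed no sign of slipping.
- **Lump:** I picked up the largest dark lump, about 27 mm high and 28 mm in the jaws, and released it just inside the hopper mouth.
- **Last checks:** The final pictures show the lump at the bottom of the hopper. By eye, the two smaller lumps, the foil tray and the green and orange look-alikes had not moved, and the robot was clear of everything. The dial's setting can't be seen, so it rests on the felt torque and angle alone. The only disagreement was about 2 mm between the top and wrist cameras on the dial's axis. I gripped between the two readings, and side forces stayed below about 4 N.

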